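# Dial 4-2-7 on the load simulator's thumbwheels and load it

### The job

The balance is to be tested with load code 4-2-7: on the load simulator turn the three thumbwheels until 4, 2 and 7, from left to right, stand on top between the white index marks, each clicked squarely into its notch. Only when all three are right, press the round key beside them fully home and let it come up again. Roll each wheel by its rim with a light fingertip, never bearing on a wheel with more than 20 N, and leave the loupe, the eyepiece and the screwdriver where they are.

Things in the scene. Friction and masses are not known exactly. Their poses are not given: they have to be found in the camera images.
- preset_box: load simulator: cream metal box with brushed top, 140 x 204 x 60 mm (x, y, z), fixed to the worktop. Origin at the centre of its underside; x points to its back, y to its left as the robot sees it, z up. A black frame on top holds three black thumbwheels side by side, 36 mm apart; to their right is a round key; four brass terminals at the back rise 17 mm above the panel.
- wheel_left (a joint): left thumbwheel, rad. Digit on top = angle / 0.6283: 0 shows 0, each click of 0.6283 rad shows the next digit. It grows when the top of the rim rolls away from the robot (box +x) and shrinks when it rolls toward the robot. Stops just below 0 and just above 9; it may start between two digits.
- wheel_mid (a joint): middle thumbwheel, same angles as the left. A sprung roller holds every wheel at each digit: leaving a digit takes about 3 N along the rim, less and less up to half-way, then the wheel snaps into the next digit by itself. One click is 16.3 mm of rim travel.
- wheel_right (a joint): right thumbwheel, same angles as the left. A blunt fingertip pressed down on the top of a rim with 4 to 9 N and moved level along the box's x turns the wheel by friction, as a rack turns a pinion; pressed more lightly it may slip. Nothing yields: touch down at under 10 mm/s; a millimetre too deep is about 8 N more.
- wheel_left_rim (a point): Black wheel 52 mm in diameter, 16 mm wide, axle level along y, white digits 0 to 9 round the rim, the top one is set; it stands about 20 mm above the panel and 15 mm above its frame. This point: nominal top of the left wheel's rim, mid-width; frame as the box. The wheel modules snap into the frame with play: the true top is up to 2 mm above or below this point, so find it by touch.
- wheel_mid_rim (a point): Same kind of wheel: nominal top of the middle wheel's rim, mid-width; frame as the box. The wheel modules snap into the frame with play: the true top is up to 2 mm above or below this point, so find it by touch.
- wheel_right_rim (a point): Same kind of wheel: nominal top of the right wheel's rim, mid-width; frame as the box. The wheel modules snap into the frame with play: the true top is up to 2 mm above or below this point, so find it by touch.
- load_key (a joint): travel of the round key, m: 0 is up, 0.005 fully pressed in. It springs back by itself; it starts to move at 1.5 N and is fully home at 5 N.
- load_key_top (a point): centre of the top of the round grey key, 22 mm in diameter in a 38 mm dark collar; it moves straight down. Its top stands 15 mm above the panel.
- loupe_mid (a point): black eye loupe, round, 36 mm wide and 34 mm high, standing loose left of the box; this point is half-way up. A bystander.
- eyepiece_mid (a point): black microscope eyepiece, round, 33 mm wide and 41 mm high, standing loose behind the box; this point is half-way up. A bystander.
- screwdriver_mid (a point): red-handled screwdriver, 170 mm long and 20 mm high, lying loose between box and robot; this point is mid-length, half-way up. A bystander.

How it is judged:
By the outcome, as a careful person would: the job done as asked, in the order asked, and still so for the second after the job is handed in, with the robot touching nothing.
It also fails if it takes over 67 s, if anything falls off the work surface, if the arm or the gripper's body presses on something with over 40 N, if the wrist force passes 120 N, or if a joint passes its speed limit or range.

### The arm

A 6-joint arm with a two-finger parallel gripper is mounted at the origin on a cart in front of the work surface, level with it; the furniture and walls round the work are solid. World frame = base frame: x ahead of the robot, y to its left, z up, the work surface at z = 0. Lengths are in m, angles in rad, forces in N, time in s.
With the tool pointing down it reaches from about 0.25 to 0.775 m from the base axis. Payload 4 kg.
Tool frame: the origin (TCP) lies midway between the tips of the shut fingers; the grasp point (between the pads) lies 19 mm behind it; z points along the fingers, y is the direction in which the jaws open and shut (so a half turn about z gives the same grasp; the last joint's range is limited). The gripper opens to 94 mm and grips with 3 to 60 N. Pads are 16 mm wide; open, the fingers measure 119 mm over their backs; the gripper's body (75 mm by 177 mm) begins 78 mm behind the grasp point.
Start: joints at [-1.446, 0.087, 1.371, -0, 1.684, -0.103], TCP at [0.124, -0.536, 0.206] pointing down, gripper open.
Joint ranges: [-3.1, 3.1], [-0.76, 2.03], [0.27, 2.55], [-1.08, 4.22], [0.17, 2.65], [-2.57, 2.57]. Speed limits (rad/s): [2.79, 2.79, 3.14, 3.14, 3.14, 3.14].

### API

Orientations are given as [roll, pitch, yaw] about the fixed x, y, z axes, in that order (R = Rz(yaw) Ry(pitch) Rx(roll)).
In Python, from bench import * gives the robot as it stands.
- The arm moves only by the tool move_arm, never from a script. Its argument "increments" is a list of rows, each an object with "turn": the turn, a rotation vector about the tool's x, y, z in rad, a list of three; "delta_pos": the shift along the tool's x, y, z in m, a list of three; "jaw": the closure, from -1 (fully open) to 1 (shut). A call has 1 to 5 rows; each row is the pose to reach, as a shift and turn from the pose measured when the call began, along the tool's axes at that moment; what a row does not reach only later rows make up. A row lasts 1/10 s, in which the tool goes at most 50 mm and 8.59 degrees, less where a joint would pass 70% of its speed; a pose out of reach is approached as far as the arm can. A call with a gripper value outside its range is refused whole. The fingers move at their own pace and stop on an object; the grip force is fixed at half the most. Time passes only in rows, so rows that repeat a pose let the fingers close. It gives the time, the measured TCP pose, the force and the opening at its end, in the units of the state.
- get_obs(): the state, without advancing time (a new reading comes with each control period).
- snapshot(name): name is "scene" or "top" or "wrist"; returns the picture (400x640x3 uint8, red, green, blue); there is no depth.
- camera_params(name): a dict with "mtx" (3x3 intrinsics, pixels), "distortion" ([k1, k2, p1, p2, k3] as OpenCV has them; the pictures are not rectified), "rvec" (rotation vector, rad) and "tvec" (3), from world to camera coordinates, as OpenCV has them. Camera axes: x right, y down, z forward; pixel columns grow to the right and rows downward; lengths in m; the calibration is good to about 2 mm. A picture is of the moment at which its call begins: read the wrist's pose just before it. camera_params takes no time and is no camera call; for the wrist camera it gives the pose at the moment of the call.
- close_job(): hands the job in, once; it reports no verdict.
Trained networks look in the newest picture that a camera, given by its name, has taken for a name from the list of things; names that differ only in an ending like _2 or _b are one class to them, and where a whole thing is asked for, a point or a joint stands for the part that bears it (a point fixed in the world has none). Each returns a list of dicts, best first, with "p" (0 to 1); they miss things now and then, are a little off and sometimes report something else, mostly with a low value. They report only what shows in the picture. A call takes as long as a camera call.
- regions_of(target, camera): "mask" (400x640 bool, what is visible of it) and "at" ([column, row] in pixels, amid what is visible of it).
The state is a dict: "time": time; "joint_positions": joint angles; "qvel": joint speeds; "joint_torque": joint torques, N m; "tool_pos": TCP position; "ee_rot": TCP orientation; "wrist_force": force on the tool from outside, world axes, zero at the start; "wrist_torque": the same for the moment, N m; "width": finger opening in m.
Only numpy, scipy, OpenCV 4.12 (cv2) and the standard library are available. Lean on these libraries where they do the work, as an engineer would, in place of code of your own. Each camera call takes 0.05 s, during which the arm holds its last target.

## Working session

There is one attempt and no reset: what is moved stays moved. The work goes in short steps, Python scripts to look and compute and a tool call to move; the robot and the scene stay as the last step left them, time stands still between calls to the robot, and variables do not carry over. Pictures are saved under pics/ and viewed, and the job is handed in when it is done.

Besides the shell and the picture viewer there is one more tool, called after ">>>" in YAML: its name, and indented under it one key for each argument. move_arm: Moves the arm, as the interface text tells. Its arguments: {"type":"object","properties":{"increments":{"type":"array","items":{"type":"object","properties":{"turn":{"type":"array","items":{"type":"number"}},"delta_pos":{"type":"array","items":{"type":"number"}},"jaw":{"type":"number"}}}}},"required":["increments"]}

```bash
ls; mkdir -p pics
python3 - <<'E'
from bench import *
import cv2
print(get_obs())
for n in ["scene","top","wrist"]:
    im=snapshot(n); cv2.imwrite(f"pics/a_{n}.png",im[:,:,::-1]); p=camera_params(n); print(n,p)
E
```

```text
pics
{'time': 0.0, 'joint_positions': array([-1.44609630e+00,  8.79605113e-02,  1.37221911e+00, -2.87842752e-05,
        1.68360466e+00, -1.03074916e-01]), 'qvel': array([ 1.59057991e-03,  4.05995704e-05, -5.95659135e-04,  2.38545421e-03,
        3.75988885e-04,  2.78165664e-04]), 'joint_torque': array([-1.95576117e-04, -3.40187716e+01, -3.02420533e+01,  7.17173656e-02,
        3.30512412e-02, -1.48171475e-04]), 'tool_pos': array([ 0.12412719, -0.53525429,  0.204319  ]), 'ee_rot': array([-3.13940971e+00, -1.97045323e-04,  2.27771515e-01]), 'wrist_force': array([-0.33396135,  0.00242075,  0.38790193]), 'wrist_torque': array([ 0.02458088, -0.0050485 , -0.02672383]), 'width': 0.09386483809657854}
scene {'mtx': array([[392.05613694,   0.        , 321.06644485],
       [  0.        , 392.05613694, 195.51050884],
       [  0.        ,   0.        ,   1.        ]]), 'distortion': array([-0.04254721,  0.        ,  0.        ,  0.        ,  0.        ]), 'rvec': array([ 1.25681088, -1.96369535,  1.13292999]), 'tvec': array([0.35549102, 0.31011442, 0.44419169])}
top {'mtx': array([[501.9216459 ,   0.        , 322.03566037],
       [  0.        , 501.9216459 , 192.20322596],
       [  0.        ,   0.        ,   1.        ]]), 'distortion': array([-0.10162829,  0.        ,  0.        ,  0.        ,  0.        ]), 'rvec': array([ 2.08826386, -2.13645208,  0.1487744 ]), 'tvec': array([0.14164893, 0.57223427, 0.82872288])}
wrist {'mtx': array([[314.92748195,   0.        , 313.22152764],
       [  0.        , 314.92748195, 207.02191066],
       [  0.        ,   0.        ,   1.        ]]), 'distortion': array([-0.0310058,  0.       ,  0.       ,  0.       ,  0.       ]), 'rvec': array([-2.2954544 ,  1.82225812,  0.24034452]), 'tvec': array([-0.54907993, -0.02696283,  0.39127349])}
```

View pics/a_scene.png

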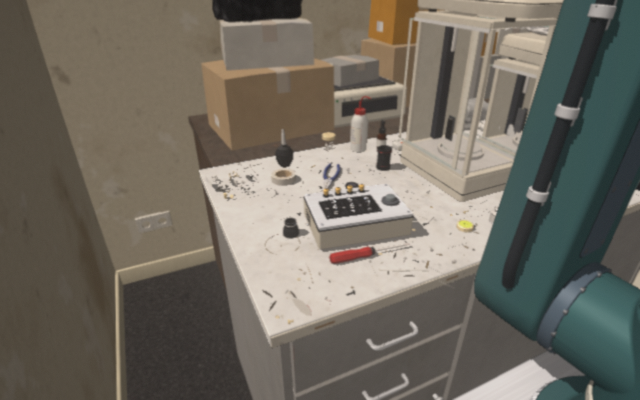

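View pics/a_top.png

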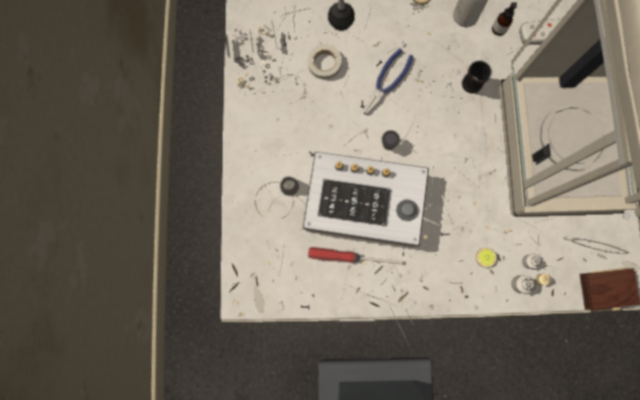

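Run:
```python
from bench import *
import cv2
snapshot("top"); snapshot("scene")
for c in ["top","scene"]:
  for n in ["preset_box","wheel_left","wheel_mid","wheel_right","load_key","loupe_mid","eyepiece_mid","screwdriver_mid"]:
    r=regions_of(n,c)
    print(c,n,[(round(float(d['p']),2),[round(float(v),1) for v in d['at']],int(d['mask'].sum())) for d in r[:4]])
print(get_obs()['time'])
```

```text
top preset_box [(0.77, [361.7, 198.2], 9423), (0.74, [333.2, 196.6], 263)]
top wheel_left [(0.73, [333.1, 199.3], 290)]
top wheel_mid [(0.54, [355.6, 203.0], 205)]
top wheel_right [(0.54, [376.8, 203.8], 249)]
top load_key [(0.69, [407.6, 212.3], 101)]
top loupe_mid [(0.76, [289.5, 189.5], 229)]
top eyepiece_mid [(0.77, [388.0, 139.3], 303)]
top screwdriver_mid [(0.67, [335.5, 254.0], 655)]
scene preset_box [(0.72, [352.9, 213.5], 5491)]
scene wheel_left [(0.56, [333.9, 204.4], 127)]
scene wheel_mid [(0.63, [347.5, 199.7], 152), (0.45, [334.0, 205.9], 143)]
scene wheel_right [(0.6, [358.8, 214.4], 5360), (0.56, [366.4, 202.8], 134)]
scene load_key [(0.48, [390.5, 196.1], 62)]
scene loupe_mid [(0.66, [290.8, 228.8], 239)]
scene eyepiece_mid [(0.45, [351.2, 184.6], 79)]
scene screwdriver_mid [(0.75, [349.8, 255.6], 443)]
1.05
```

```bash
cat > h.py <<'E'
import numpy as np, cv2
from bench import *
def ray(px,cam,z,P=None):
    p=P or camera_params(cam)
    u=cv2.undistortPoints(np.array([[px]],float),p['mtx'],p['distortion']).ravel()
    R=cv2.Rodrigues(p['rvec'])[0]; t=p['tvec'].ravel(); C=-R.T@t
    d=R.T@np.array([u[0],u[1],1]); return C+d*(z-C[2])/d[2]
def proj(X,cam,P=None):
    p=P or camera_params(cam)
    return cv2.projectPoints(np.array(X,float).reshape(-1,3),p['rvec'],p['tvec'],p['mtx'],p['distortion'])[0].reshape(-1,2)
E
python3 - <<'E'
from h import *
for px,z in [((333.1,199.3),.08),((355.6,203),.08),((376.8,203.8),.08),((407.6,209.5),.075),((289.5,186),.02),((388,139),.02),((335,254),.01),((390.5,200),.075)]:
    print(px,ray(px,"top",z).round(4))
for px in [(334,204.4),(347.5,204),(366.4,205)]: print(ray(px,"scene",.08).round(4))
im=cv2.imread("pics/a_top.png")[140:260,270:450]
cv2.imwrite("pics/a_topc.png",cv2.resize(im,None,fx=4.4,fy=4.4,interpolation=cv2.INTER_CUBIC))
E
```

```text
(333.1, 199.3) [0.5578 0.1091 0.08  ]
(355.6, 203) [0.5505 0.0711 0.08  ]
(376.8, 203.8) [0.5482 0.0354 0.08  ]
(407.6, 209.5) [ 0.5378 -0.0169  0.075 ]
(289.5, 186) [0.5944 0.1892 0.02  ]
(388, 139) [0.6783 0.0053 0.02  ]
(335, 254) [0.4691 0.1088 0.01  ]
(390.5, 200) [0.5549 0.0114 0.075 ]
[0.5447 0.112  0.08  ]
[0.5346 0.0865 0.08  ]
[0.515  0.0538 0.08  ]
```

View pics/a_topc.png

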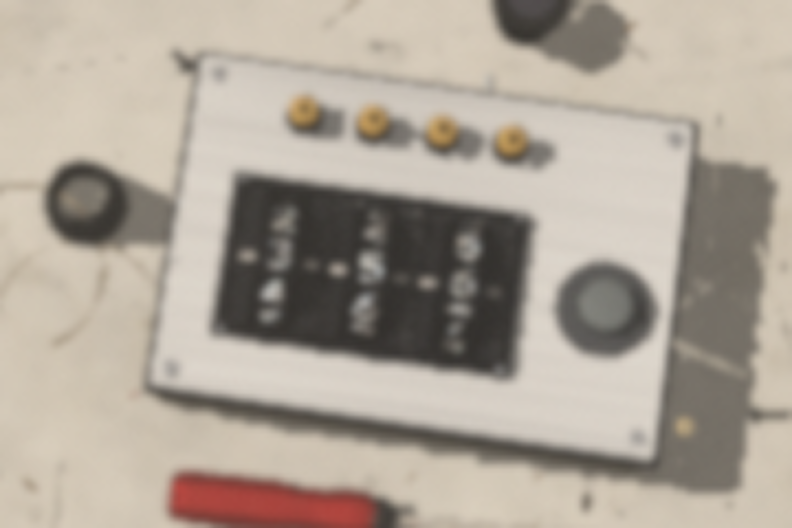

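Run:
```python
from h import *
from scipy.optimize import least_squares
c=np.array([(200,52),(696,124),(656,464),(148,386)])/4.4+[270,140]-.4
W=[ray(p,"top",.06)[:2] for p in c]; print(np.round(W,4))
L=np.array([(.07,.102),(.07,-.102),(-.07,-.102),(-.07,.102)])
def f(q):
    a=q[2];R=np.array([[np.cos(a),-np.sin(a)],[np.sin(a),np.cos(a)]])
    return ((L@R.T+q[:2])-W).ravel()
r=least_squares(f,[.55,.05,0]);print(r.x,r.fun.round(4))
a=r.x[2];R=np.array([[np.cos(a),-np.sin(a)],[np.sin(a),np.cos(a)]])
for px,z in [((333.1,199.3),.08),((355.6,203),.08),((376.8,203.8),.08),((407.6,209.5),.075)]:
    print((R.T@(ray(px,"top",z)[:2]-r.x[:2])).round(4))
def tool(dx,dy,yaw=.2278):
    c,s=np.cos(yaw),np.sin(yaw); return [c*dx+s*dy, s*dx-c*dy]
print(tool(.35-.124,-.05+.535), tool(.52-.124,.07+.535))
```

```text
[[ 0.6478  0.1393]
 [ 0.6127 -0.058 ]
 [ 0.4781 -0.035 ]
 [ 0.5134  0.162 ]]
[ 0.56301873  0.05207984 -0.17394026] [ 0.0018  0.0012  0.0016 -0.0025 -0.0017 -0.0013 -0.0017  0.0027]
[-0.015   0.0552]
[-0.0157  0.0166]
[-0.0117 -0.019 ]
[-0.0129 -0.0723]
[np.float64(0.32969135321910203), np.float64(-0.4214316215147569)] [np.float64(0.5223996922274923), np.float64(-0.49993955790737477)]
```

>>> move_arm:
  increments:
    - {"delta_pos": [0.033,-0.042,0],"turn": [0,0,0],"jaw": 1}
    - {"delta_pos": [0.066,-0.084,-0.02],"turn": [0,0,0],"jaw": 1}
    - {"delta_pos": [0.099,-0.126,-0.03],"turn": [0,0,0.1],"jaw": 1}
    - {"delta_pos": [0.132,-0.168,-0.03],"turn": [0,0,0.2],"jaw": 1}
    - {"delta_pos": [0.165,-0.21,-0.03],"turn": [0,0,0.3],"jaw": 1}

```text
time: 1.55
tool_pos: [0.2291, -0.3116, 0.2361]
ee_rot: [3.14, -0.001, -0.077]
wrist_force: [1.0, -1.0, 0.5]
width: 0.0571
```

>>> move_arm:
  increments:
    - {"delta_pos": [0.02,-0.046,0],"turn": [0,0,0.05],"jaw": 1}
    - {"delta_pos": [0.04,-0.092,0],"turn": [0,0,0.1],"jaw": 1}
    - {"delta_pos": [0.06,-0.138,0],"turn": [0,0,0.1],"jaw": 1}
    - {"delta_pos": [0.08,-0.184,0],"turn": [0,0,0.1],"jaw": 1}
    - {"delta_pos": [0.1,-0.225,0],"turn": [0,0,0.1],"jaw": 1}

```text
time: 2.05
tool_pos: [0.3467, -0.0929, 0.2364]
ee_rot: [3.14, -0.004, -0.177]
wrist_force: [1.8, -1.0, 0.0]
width: 0.017
```

>>> move_arm:
  increments:
    - {"delta_pos": [0.026,-0.04,0],"turn": [0,0,0],"jaw": 1}
    - {"delta_pos": [0.052,-0.08,0],"turn": [0,0,0],"jaw": 1}
    - {"delta_pos": [0.078,-0.12,0],"turn": [0,0,0],"jaw": 1}
    - {"delta_pos": [0.104,-0.16,0],"turn": [0,0,0],"jaw": 1}
    - {"delta_pos": [0.122,-0.187,0],"turn": [0,0,0],"jaw": 1}

```text
time: 2.55
tool_pos: [0.5011, 0.0722, 0.2361]
ee_rot: [3.14, -0.003, -0.175]
wrist_force: [1.3, -1.1, 0.1]
width: 0.0008
```

Run:
```python
from h import *
o=get_obs();print(o['tool_pos'],o['ee_rot'],o['wrist_force'],o['width'],o['time'])
P=camera_params("wrist");R=cv2.Rodrigues(P['rvec'])[0];print(-R.T@P['tvec'].ravel(),R[2])
im=snapshot("wrist");cv2.imwrite("pics/b_wrist.png",im[:,:,::-1])
np.save("b_P.npy",P,allow_pickle=True)
for n in ["preset_box","wheel_left","wheel_mid","wheel_right","load_key"]:
    r=regions_of(n,"wrist")
    z=.075 if n=="load_key" else .08
    print(n,[(round(float(d['p']),2),np.round(d['at'],1),int(d['mask'].sum()),ray(d['at'],"wrist",z,P).round(4)) for d in r[:3]])
```

```text
[0.50105834 0.07224423 0.23608685] [ 3.13998102 -0.00348096 -0.1748283 ] [ 1.2534322  -1.05187605  0.11717682] 0.0007558680991291056 2.55
[0.57389226 0.05958992 0.41543855] [-0.24948482  0.0432309  -0.96741326]
preset_box [(0.83, array([322.7, 131.2]), 23189, array([0.5658, 0.0508, 0.08  ]))]
wheel_left [(0.93, array([272.2, 146.3]), 703, array([0.5597, 0.1056, 0.08  ])), (0.45, array([389.4, 144.3]), 328, array([ 0.5405, -0.016 ,  0.08  ]))]
wheel_mid [(0.84, array([305.4, 144.9]), 644, array([0.5551, 0.071 , 0.08  ]))]
wheel_right [(0.57, array([338.9, 147.1]), 709, array([0.5468, 0.0367, 0.08  ])), (0.34, array([292.1, 212.2]), 1211, array([0.4856, 0.0986, 0.08  ]))]
load_key [(0.52, array([387.3, 143.8]), 338, array([ 0.5409, -0.0149,  0.075 ]))]
```

View pics/b_wrist.png

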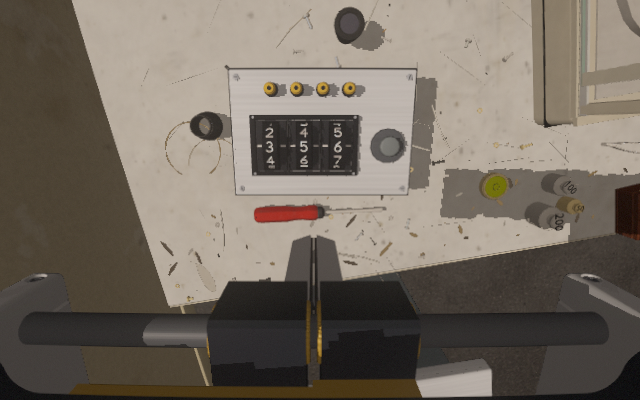

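Run:
```python
from h import *
P=np.load("b_P.npy",allow_pickle=True).item()
im=cv2.imread("pics/b_wrist.png")[60:200,220:420]
cv2.imwrite("pics/b_c.png",cv2.resize(im,None,fx=4,fy=4,interpolation=cv2.INTER_CUBIC))
from scipy.optimize import least_squares
c=np.array([(229,69),(416,69),(408,194.5),(236.5,194.5)])
W=[ray(p,"wrist",.06,P)[:2] for p in c]
L=np.array([(.07,.102),(.07,-.102),(-.07,-.102),(-.07,.102)])
def f(q):
    a=q[2];R=np.array([[np.cos(a),-np.sin(a)],[np.sin(a),np.cos(a)]])
    return ((L@R.T+q[:2])-W).ravel()
r=least_squares(f,[.55,.05,0]);print(r.x,r.fun.round(4))
a=r.x[2];R=np.array([[np.cos(a),-np.sin(a)],[np.sin(a),np.cos(a)]])
for px,z in [((269,146.5),.08),((304,146),.08),((338,146),.08),((388,145.5),.075)]:
    w=ray(px,"wrist",z,P)[:2]; print(w,(R.T@(w-r.x[:2])).round(4))
```

```text
[ 0.5619604   0.05110076 -0.17234303] [ 0.0026  0.0027  0.0017 -0.0039 -0.0024 -0.0022 -0.0019  0.0033]
[0.56013189 0.10892325] [-0.0117  0.0567]
[0.55423396 0.07263995] [-0.0113  0.0199]
[0.54806085 0.03750485] [-0.0114 -0.0158]
[ 0.53904629 -0.01546902] [-0.0112 -0.0695]
```

View pics/b_c.png

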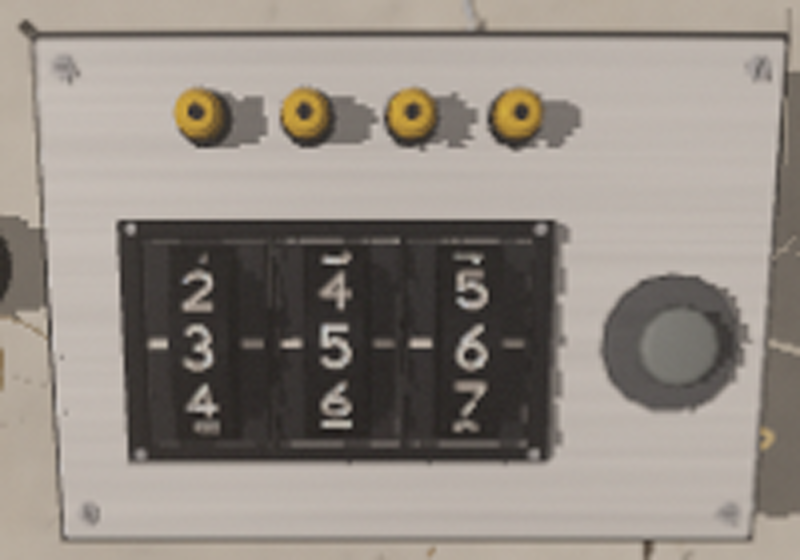

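>>> move_arm:
  increments:
    - {"delta_pos": [0.02,0.012,0.045],"turn": [0,0,0],"jaw": 1}
    - {"delta_pos": [0.0432,0.0265,0.09],"turn": [0,0,0],"jaw": 1}
    - {"delta_pos": [0.0432,0.0265,0.13],"turn": [0,0,0],"jaw": 1}
    - {"delta_pos": [0.0432,0.0265,0.145],"turn": [0,0,0],"jaw": 1}
    - {"delta_pos": [0.0432,0.0265,0.148],"turn": [0,0,0],"jaw": 1}

```text
time: 3.35
tool_pos: [0.5355, 0.034, 0.0871]
ee_rot: [3.139, 0.001, -0.18]
wrist_force: [0.4, 0.2, 0.2]
width: 0.0006
```

Run:
```python
from h import *
o=get_obs();print(o['tool_pos'],o['ee_rot'],o['wrist_force'],o['qvel'].round(4),o['time'])
im=snapshot("wrist");cv2.imwrite("pics/c_w.png",im[:,:,::-1])
im=snapshot("scene");cv2.imwrite("pics/c_s.png",cv2.resize(im[120:290,250:480],None,fx=3.4,fy=3.4)[:,:,::-1])
```

```text
[0.53548052 0.03396458 0.08707333] [ 3.13861390e+00  7.18463172e-04 -1.79660985e-01] [0.37779991 0.21301982 0.15816764] [ 0.014  -0.0131 -0.0377  0.0013 -0.0496  0.0019] 3.35
```

View pics/c_w.png

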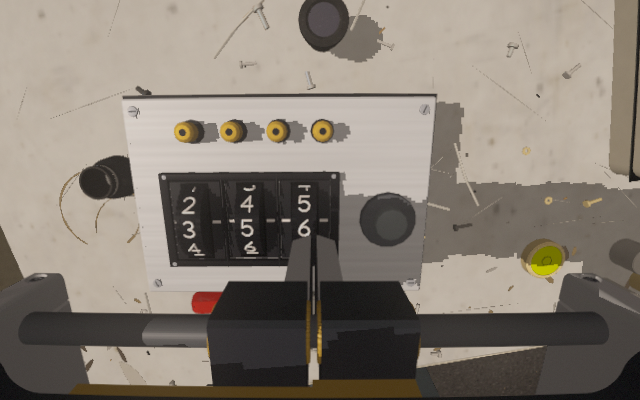

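View pics/c_s.png

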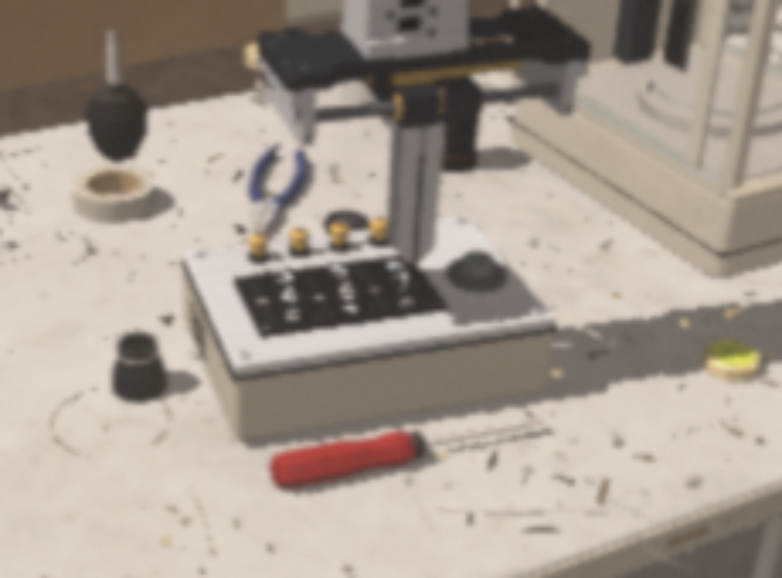

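>>> move_arm:
  increments:
    - {"delta_pos": [0.0037,-0.0051,0],"turn": [0,0,-0.006],"jaw": 1}
    - {"delta_pos": [0.0037,-0.0051,0],"turn": [0,0,-0.006],"jaw": 1}
    - {"delta_pos": [0.0037,-0.0051,0.001],"turn": [0,0,-0.006],"jaw": 1}
    - {"delta_pos": [0.0037,-0.0051,0.002],"turn": [0,0,-0.006],"jaw": 1}
    - {"delta_pos": [0.0037,-0.0051,0.003],"turn": [0,0,-0.006],"jaw": 1}

```text
time: 3.95
tool_pos: [0.5426, 0.0389, 0.0878]
ee_rot: [3.14, -0.006, -0.172]
wrist_force: [0.6, -0.5, 0.3]
width: 0.0003
```

```bash
cat > o.py <<'E'
from h import *
o=get_obs();print(o['tool_pos'].round(5),o['ee_rot'].round(4),o['wrist_force'].round(2),o['wrist_torque'].round(3),o['time'])
E
python3 o.py
```

```text
[0.54263 0.03893 0.08777] [ 3.1396 -0.0064 -0.1724] [ 0.58 -0.52  0.27] [ 0.14   0.057 -0.004] 3.95
```

>>> move_arm:
  increments:
    - {"delta_pos": [-0.002,0,0.001],"turn": [0,0,0],"jaw": 1}
    - {"delta_pos": [-0.002,0,0.002],"turn": [0,0,0],"jaw": 1}
    - {"delta_pos": [-0.002,0,0.003],"turn": [0,0,0],"jaw": 1}
    - {"delta_pos": [-0.002,0,0.004],"turn": [0,0,0],"jaw": 1}

```text
time: 4.35
tool_pos: [0.5406, 0.0392, 0.0836]
ee_rot: [3.14, -0.006, -0.172]
wrist_force: [-0.2, 0.4, -0.4]
width: 0.0001
```

```bash
python3 o.py
```

```text
[0.54063 0.03924 0.08361] [ 3.1395 -0.0062 -0.1725] [-0.19  0.38 -0.42] [ 0.002 -0.001 -0.026] 4.35
```

Now 0.5 mm per row, short calls, watching force.

>>> move_arm:
  increments:
    - {"delta_pos": [0,0,0.0007],"turn": [0,0,0],"jaw": 1}
    - {"delta_pos": [0,0,0.0014],"turn": [0,0,0],"jaw": 1}

```text
time: 4.55
tool_pos: [0.5406, 0.0392, 0.082]
ee_rot: [3.14, -0.006, -0.173]
wrist_force: [0.2, 0.1, -0.7]
width: 0.0005
```

>>> move_arm:
  increments:
    - {"delta_pos": [0,0,0.0005],"turn": [0,0,0],"jaw": 1}
    - {"delta_pos": [0,0,0.001],"turn": [0,0,0],"jaw": 1}

```text
time: 4.75
tool_pos: [0.5406, 0.0392, 0.081]
ee_rot: [3.14, -0.006, -0.172]
wrist_force: [0.3, 0.3, 0.0]
width: 0.0004
```

>>> move_arm:
  increments:
    - {"delta_pos": [0,0,0.0005],"turn": [0,0,0],"jaw": 1}
    - {"delta_pos": [0,0,0.001],"turn": [0,0,0],"jaw": 1}

```text
time: 4.95
tool_pos: [0.5407, 0.0392, 0.08]
ee_rot: [3.14, -0.006, -0.172]
wrist_force: [0.3, 0.5, 0.4]
width: 0.0004
```

>>> move_arm:
  increments:
    - {"delta_pos": [0,0,0.0005],"turn": [0,0,0],"jaw": 1}
    - {"delta_pos": [0,0,0.001],"turn": [0,0,0],"jaw": 1}

```text
time: 5.15
tool_pos: [0.5408, 0.0392, 0.0794]
ee_rot: [3.14, -0.007, -0.172]
wrist_force: [-0.7, 0.4, 3.2]
width: 0.0005
```

>>> move_arm:
  increments:
    - {"delta_pos": [0,0,0.0006],"turn": [0,0,0],"jaw": 1}
    - {"delta_pos": [0,0,0.0009],"turn": [0,0,0],"jaw": 1}

```text
time: 5.35
tool_pos: [0.5411, 0.0391, 0.0793]
ee_rot: [3.14, -0.007, -0.172]
wrist_force: [-1.7, 0.2, 5.6]
width: 0.0005
```

>>> move_arm:
  increments:
    - {"delta_pos": [0.002,0,0.001],"turn": [0,0,0],"jaw": 1}
    - {"delta_pos": [0.004,0,0.001],"turn": [0,0,0],"jaw": 1}
    - {"delta_pos": [0.006,0,0.001],"turn": [0,0,0],"jaw": 1}

```text
time: 5.65
tool_pos: [0.5474, 0.038, 0.0794]
ee_rot: [3.14, -0.009, -0.172]
wrist_force: [-0.8, 0.1, 5.7]
width: 0.0005
```

>>> move_arm:
  increments:
    - {"delta_pos": [0.002,0,0.001],"turn": [0,0,0],"jaw": 1}
    - {"delta_pos": [0.004,0,0.001],"turn": [0,0,0],"jaw": 1}
    - {"delta_pos": [0.006,0,0.001],"turn": [0,0,0],"jaw": 1}
    - {"delta_pos": [0.008,0,0.001],"turn": [0,0,0],"jaw": 1}
    - {"delta_pos": [0.0095,0,0.001],"turn": [0,0,0],"jaw": 1}

```text
time: 6.15
tool_pos: [0.5572, 0.0363, 0.0792]
ee_rot: [3.14, -0.009, -0.173]
wrist_force: [-1.6, -0.9, 7.1]
width: 0.0006
```

Lift off and look.

>>> move_arm:
  increments:
    - {"delta_pos": [0,0,-0.002],"turn": [0,0,0],"jaw": 1}
    - {"delta_pos": [-0.01,-0.018,-0.008],"turn": [0,0.006,0],"jaw": 1}
    - {"delta_pos": [-0.02,-0.036,-0.008],"turn": [0,0.006,0],"jaw": 1}
    - {"delta_pos": [-0.02,-0.036,-0.008],"turn": [0,0.006,0],"jaw": 1}
    - {"delta_pos": [-0.02,-0.036,-0.008],"turn": [0,0.006,0],"jaw": 1}

```text
time: 6.65
tool_pos: [0.5429, 0.0752, 0.0859]
ee_rot: [3.139, -0.014, -0.172]
wrist_force: [0.2, -0.4, -0.6]
width: 0.0005
```

```bash
cat > w.py <<'E'
from h import *
import sys
im=snapshot("wrist")[150:300,130:430]
cv2.imwrite(f"pics/{sys.argv[1]}.png",cv2.resize(im,None,fx=2.6,fy=2.6,interpolation=cv2.INTER_CUBIC)[:,:,::-1])
E
python3 o.py; python3 w.py d1
```

```text
[0.54292 0.07517 0.08589] [ 3.1388 -0.0135 -0.1716] [ 0.16 -0.4  -0.61] [ 0.056 -0.021  0.013] 6.65
```

View pics/d1.png

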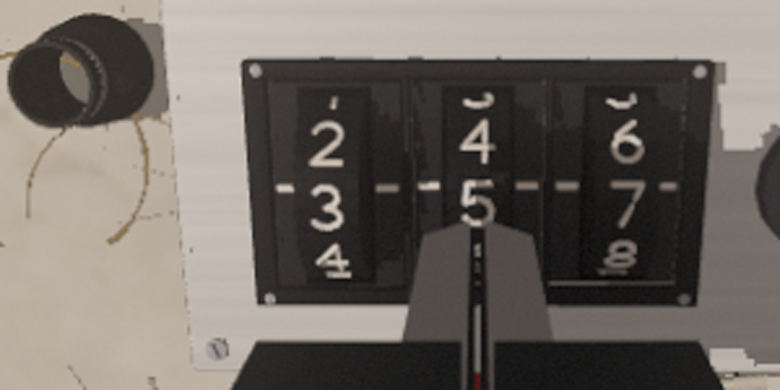

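>>> move_arm:
  increments:
    - {"delta_pos": [0.0195,0.0005,0],"turn": [0,-0.012,0],"jaw": 1}
    - {"delta_pos": [0.0195,0.0005,0],"turn": [0,-0.012,0],"jaw": 1}
    - {"delta_pos": [0.0195,0.0005,0.001],"turn": [0,-0.012,0],"jaw": 1}
    - {"delta_pos": [0.0195,0.0005,0.0018],"turn": [0,-0.012,0],"jaw": 1}
    - {"delta_pos": [0.0195,0.0005,0.0025],"turn": [0,-0.012,0],"jaw": 1}

```text
time: 7.2
tool_pos: [0.5618, 0.0708, 0.0836]
ee_rot: [3.139, -0.001, -0.173]
wrist_force: [0.2, 0.0, 0.2]
width: 0.0007
```

```bash
python3 o.py
```

```text
[0.56177 0.07084 0.08359] [ 3.1387e+00 -1.3000e-03 -1.7250e-01] [0.17 0.02 0.23] [ 0.058  0.024 -0.005] 7.2
```

>>> move_arm:
  increments:
    - {"delta_pos": [0,0,0.0007],"turn": [0,0,0],"jaw": 1}
    - {"delta_pos": [0,0,0.0014],"turn": [0,0,0],"jaw": 1}

```text
time: 7.4
tool_pos: [0.5615, 0.0709, 0.0822]
ee_rot: [3.139, -0.001, -0.172]
wrist_force: [-0.2, 0.4, 1.3]
width: 0.0006
```

>>> move_arm:
  increments:
    - {"delta_pos": [0,0,0.0005],"turn": [0,0,0],"jaw": 1}
    - {"delta_pos": [0,0,0.001],"turn": [0,0,0],"jaw": 1}

```text
time: 7.6
tool_pos: [0.5614, 0.071, 0.0812]
ee_rot: [3.139, -0.001, -0.172]
wrist_force: [-0.9, 0.1, 0.0]
width: 0.0005
```

>>> move_arm:
  increments:
    - {"delta_pos": [0,0,0.0005],"turn": [0,0,0],"jaw": 1}
    - {"delta_pos": [0,0,0.001],"turn": [0,0,0],"jaw": 1}

```text
time: 7.8
tool_pos: [0.5614, 0.071, 0.0802]
ee_rot: [3.139, -0.001, -0.172]
wrist_force: [0.1, 0.2, 0.6]
width: 0.0001
```

>>> move_arm:
  increments:
    - {"delta_pos": [0,0,0.0005],"turn": [0,0,0],"jaw": 1}
    - {"delta_pos": [0,0,0.001],"turn": [0,0,0],"jaw": 1}

```text
time: 8.0
tool_pos: [0.5615, 0.071, 0.0794]
ee_rot: [3.139, -0.002, -0.172]
wrist_force: [-0.9, -0.6, 2.4]
width: 0.0005
```

>>> move_arm:
  increments:
    - {"delta_pos": [0,0,0.0005],"turn": [0,0,0],"jaw": 1}
    - {"delta_pos": [0,0,0.0009],"turn": [0,0,0],"jaw": 1}

```text
time: 8.2
tool_pos: [0.5617, 0.071, 0.0793]
ee_rot: [3.139, -0.002, -0.172]
wrist_force: [-2.0, -1.1, 5.7]
width: 0.0002
```

>>> move_arm:
  increments:
    - {"delta_pos": [-0.002,0,0.001],"turn": [0,0,0],"jaw": 1}
    - {"delta_pos": [-0.004,0,0.001],"turn": [0,0,0],"jaw": 1}
    - {"delta_pos": [-0.006,0,0.001],"turn": [0,0,0],"jaw": 1}

```text
time: 8.5
tool_pos: [0.557, 0.0719, 0.0793]
ee_rot: [3.139, -0.006, -0.172]
wrist_force: [2.1, -1.1, 5.7]
width: 0.0005
```

>>> move_arm:
  increments:
    - {"delta_pos": [-0.003,0,0.0011],"turn": [0,0,0],"jaw": 1}
    - {"delta_pos": [-0.006,0,0.0011],"turn": [0,0,0],"jaw": 1}
    - {"delta_pos": [-0.009,0,0.0011],"turn": [0,0,0],"jaw": 1}
    - {"delta_pos": [-0.0115,0,0.0011],"turn": [0,0,0],"jaw": 1}
    - {"delta_pos": [-0.0115,0,0.0011],"turn": [0,0,0],"jaw": 1}

```text
time: 9.0
tool_pos: [0.5449, 0.074, 0.0791]
ee_rot: [3.139, -0.005, -0.172]
wrist_force: [-1.5, -0.2, 7.4]
width: 0.0006
```

>>> move_arm:
  increments:
    - {"delta_pos": [0,0,-0.002],"turn": [0,0,0],"jaw": 1}
    - {"delta_pos": [0.008,0,-0.003],"turn": [0,-0.004,0],"jaw": 1}
    - {"delta_pos": [0.0168,0,-0.003],"turn": [0,-0.004,0],"jaw": 1}
    - {"delta_pos": [0.0168,0,-0.003],"turn": [0,-0.004,0],"jaw": 1}
    - {"delta_pos": [0.0168,0,-0.0025],"turn": [0,-0.004,0],"jaw": 1}

```text
time: 9.5
tool_pos: [0.5614, 0.0711, 0.0809]
ee_rot: [3.139, 0.0, -0.172]
wrist_force: [-0.6, 0.4, 0.9]
width: 0.0004
```

```bash
python3 o.py; python3 w.py d2
```

```text
[0.56143 0.07105 0.08085] [ 3.1391e+00  3.0000e-04 -1.7240e-01] [-0.58  0.39  0.92] [0.077 0.035 0.002] 9.5
```

View pics/d2.png

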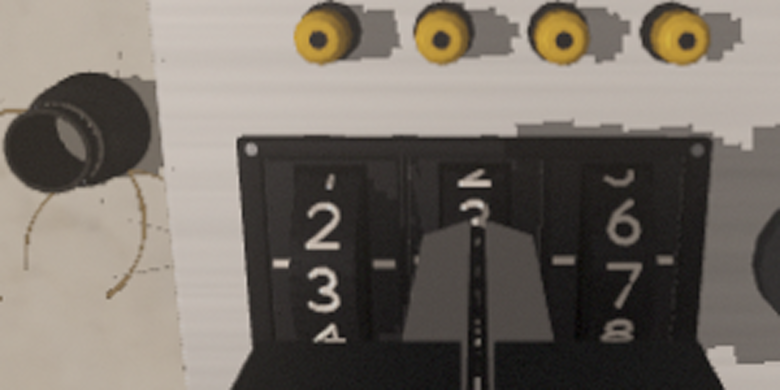

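>>> move_arm:
  increments:
    - {"delta_pos": [0,0,0.0006],"turn": [0,0,0],"jaw": 1}
    - {"delta_pos": [0,0,0.0012],"turn": [0,0,0],"jaw": 1}
    - {"delta_pos": [0,0,0.0017],"turn": [0,0,0],"jaw": 1}
    - {"delta_pos": [0,0,0.0022],"turn": [0,0,0],"jaw": 1}

```text
time: 9.95
tool_pos: [0.5612, 0.0711, 0.0793]
ee_rot: [3.139, -0.0, -0.172]
wrist_force: [-0.9, -0.7, 3.7]
width: 0.0001
```

>>> move_arm:
  increments:
    - {"delta_pos": [0,0,0.0009],"turn": [0,0,0],"jaw": 1}
    - {"delta_pos": [-0.002,0,0.001],"turn": [0,0,0],"jaw": 1}
    - {"delta_pos": [-0.004,0,0.001],"turn": [0,0,0],"jaw": 1}
    - {"delta_pos": [-0.006,0,0.001],"turn": [0,0,0],"jaw": 1}

```text
time: 10.35
tool_pos: [0.5565, 0.072, 0.0793]
ee_rot: [3.14, -0.004, -0.172]
wrist_force: [1.8, 0.2, 4.8]
width: 0.0005
```

>>> move_arm:
  increments:
    - {"delta_pos": [-0.003,0,0.0011],"turn": [0,0,0],"jaw": 1}
    - {"delta_pos": [-0.006,0,0.0011],"turn": [0,0,0],"jaw": 1}
    - {"delta_pos": [-0.009,0,0.0011],"turn": [0,0,0],"jaw": 1}
    - {"delta_pos": [-0.0115,0,0.0011],"turn": [0,0,0],"jaw": 1}
    - {"delta_pos": [-0.0115,0,0.0011],"turn": [0,0,0],"jaw": 1}

```text
time: 10.85
tool_pos: [0.5445, 0.0742, 0.079]
ee_rot: [3.14, -0.003, -0.172]
wrist_force: [-2.1, -0.4, 7.6]
width: 0.0006
```

>>> move_arm:
  increments:
    - {"delta_pos": [0,0,-0.002],"turn": [0,0,0],"jaw": 1}
    - {"delta_pos": [0.008,0,-0.003],"turn": [0,-0.004,0],"jaw": 1}
    - {"delta_pos": [0.0168,0,-0.003],"turn": [0,-0.004,0],"jaw": 1}
    - {"delta_pos": [0.0168,0,-0.003],"turn": [0,-0.004,0],"jaw": 1}
    - {"delta_pos": [0.0168,0,-0.0025],"turn": [0,-0.004,0],"jaw": 1}

```text
time: 11.35
tool_pos: [0.561, 0.0712, 0.0808]
ee_rot: [3.139, 0.002, -0.172]
wrist_force: [-0.6, 0.6, -0.7]
width: 0.0006
```

```bash
python3 o.py; python3 w.py d3
```

```text
[0.56102 0.07116 0.08083] [ 3.1394e+00  2.4000e-03 -1.7250e-01] [-0.59  0.61 -0.73] [ 0.071 -0.003  0.026] 11.35
```

View pics/d3.png

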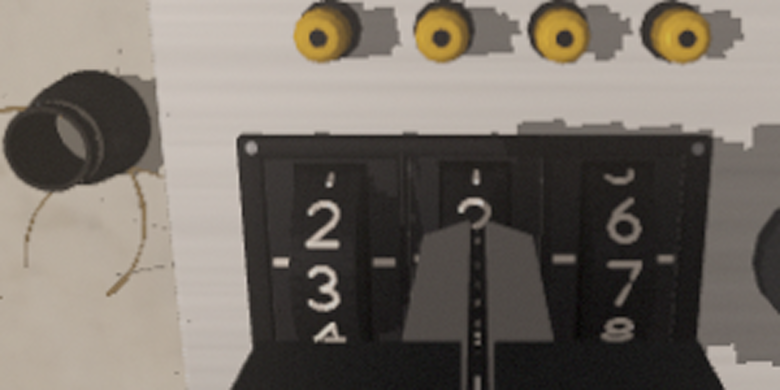

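Now mid is on 3 (2 and 1 seen above the finger). One more click.

>>> move_arm:
  increments:
    - {"delta_pos": [0,0,0.0006],"turn": [0,0,0],"jaw": 1}
    - {"delta_pos": [0,0,0.0012],"turn": [0,0,0],"jaw": 1}
    - {"delta_pos": [0,0,0.0017],"turn": [0,0,0],"jaw": 1}
    - {"delta_pos": [0,0,0.0022],"turn": [0,0,0],"jaw": 1}

```text
time: 11.8
tool_pos: [0.5608, 0.0712, 0.0793]
ee_rot: [3.139, 0.002, -0.172]
wrist_force: [-0.1, -0.6, 5.4]
width: 0.0003
```

>>> move_arm:
  increments:
    - {"delta_pos": [0,0,0.0009],"turn": [0,0,0],"jaw": 1}
    - {"delta_pos": [-0.002,0,0.001],"turn": [0,0,0],"jaw": 1}
    - {"delta_pos": [-0.004,0,0.001],"turn": [0,0,0],"jaw": 1}
    - {"delta_pos": [-0.006,0,0.001],"turn": [0,0,0],"jaw": 1}

```text
time: 12.2
tool_pos: [0.5561, 0.0721, 0.0793]
ee_rot: [3.14, -0.002, -0.172]
wrist_force: [2.3, -0.7, 6.1]
width: 0.0002
```

>>> move_arm:
  increments:
    - {"delta_pos": [-0.003,0,0.0011],"turn": [0,0,0],"jaw": 1}
    - {"delta_pos": [-0.006,0,0.0011],"turn": [0,0,0],"jaw": 1}
    - {"delta_pos": [-0.009,0,0.0011],"turn": [0,0,0],"jaw": 1}
    - {"delta_pos": [-0.0115,0,0.0011],"turn": [0,0,0],"jaw": 1}
    - {"delta_pos": [-0.0115,0,0.0011],"turn": [0,0,0],"jaw": 1}

```text
time: 12.7
tool_pos: [0.5441, 0.0743, 0.079]
ee_rot: [3.14, -0.001, -0.172]
wrist_force: [-2.2, 0.3, 7.0]
width: 0.0003
```

>>> move_arm:
  increments:
    - {"delta_pos": [0,0,-0.002],"turn": [0,0,0],"jaw": 1}
    - {"delta_pos": [0,-0.018,-0.007],"turn": [0,0,0],"jaw": 1}
    - {"delta_pos": [0,-0.0355,-0.007],"turn": [0,0,0],"jaw": 1}
    - {"delta_pos": [0,-0.0355,-0.006],"turn": [0,0,0],"jaw": 1}
    - {"delta_pos": [0,-0.0355,-0.005],"turn": [0,0,0],"jaw": 1}

```text
time: 13.2
tool_pos: [0.549, 0.1091, 0.0827]
ee_rot: [3.139, 0.002, -0.171]
wrist_force: [-0.1, -0.1, -0.6]
width: 0.0003
```

```bash
python3 o.py; python3 w.py d4
```

```text
[0.54902 0.10914 0.08266] [ 3.1387e+00  1.8000e-03 -1.7140e-01] [-0.13 -0.1  -0.62] [0.039 0.002 0.019] 13.2
```

View pics/d4.png

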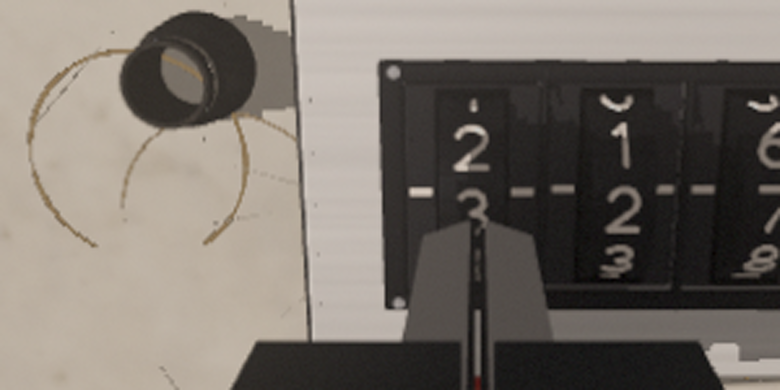

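Mid shows 2 (crop (622,210)), between the marks; finger is centred on the left wheel. Now creep down.

>>> move_arm:
  increments:
    - {"delta_pos": [0,0,0.0005],"turn": [0,0,0],"jaw": 1}
    - {"delta_pos": [0,0,0.001],"turn": [0,0,0],"jaw": 1}

```text
time: 13.45
tool_pos: [0.5489, 0.1083, 0.0817]
ee_rot: [3.139, 0.002, -0.173]
wrist_force: [-1.7, -0.5, 2.7]
width: 0.0004
```

>>> move_arm:
  increments:
    - {"delta_pos": [0,0,0.0005],"turn": [0,0,0],"jaw": 1}
    - {"delta_pos": [0,0,0.0009],"turn": [0,0,0],"jaw": 1}

```text
time: 13.65
tool_pos: [0.549, 0.1082, 0.0816]
ee_rot: [3.139, 0.001, -0.173]
wrist_force: [-1.1, 1.2, 4.6]
width: 0.0003
```

>>> move_arm:
  increments:
    - {"delta_pos": [0,0,0.001],"turn": [0,0,0],"jaw": 1}
    - {"delta_pos": [0.002,0,0.001],"turn": [0,0,0],"jaw": 1}
    - {"delta_pos": [0.004,0,0.001],"turn": [0,0,0],"jaw": 1}
    - {"delta_pos": [0.006,0,0.001],"turn": [0,0,0],"jaw": 1}

```text
time: 14.05
tool_pos: [0.5554, 0.1072, 0.0819]
ee_rot: [3.14, -0.0, -0.173]
wrist_force: [-1.4, 0.8, 4.4]
width: 0.0005
```

>>> move_arm:
  increments:
    - {"delta_pos": [0.003,0,0.001],"turn": [0,0,0],"jaw": 1}
    - {"delta_pos": [0.006,0,0.001],"turn": [0,0,0],"jaw": 1}
    - {"delta_pos": [0.009,0,0.001],"turn": [0,0,0],"jaw": 1}
    - {"delta_pos": [0.011,0,0.001],"turn": [0,0,0],"jaw": 1}
    - {"delta_pos": [0.011,0,0.001],"turn": [0,0,0],"jaw": 1}

```text
time: 14.55
tool_pos: [0.5663, 0.1052, 0.0818]
ee_rot: [3.14, 0.0, -0.173]
wrist_force: [-2.5, 0.5, 7.4]
width: 0.0005
```

>>> move_arm:
  increments:
    - {"delta_pos": [0,0,-0.002],"turn": [0,0,0],"jaw": 1}
    - {"delta_pos": [-0.01,0.01,-0.03],"turn": [0,0,0],"jaw": 1}
    - {"delta_pos": [-0.035,0.04,-0.05],"turn": [0,0,0],"jaw": 1}
    - {"delta_pos": [-0.065,0.07,-0.06],"turn": [0,0,0],"jaw": 1}
    - {"delta_pos": [-0.065,0.08,-0.06],"turn": [0,0,0],"jaw": 1}

```text
time: 15.05
tool_pos: [0.4863, 0.0363, 0.1429]
ee_rot: [3.139, -0.0, -0.175]
wrist_force: [-0.2, -0.8, -1.1]
width: 0.0006
```

Run:
```python
from h import *
o=get_obs();print(o['tool_pos'].round(5),o['ee_rot'].round(4),o['wrist_force'].round(2),o['time'])
P=camera_params("wrist")
im=snapshot("wrist");cv2.imwrite("pics/e.png",im[:,:,::-1]);np.save("e_P.npy",P,allow_pickle=True)
i=cv2.imread("pics/e.png")[90:240,200:460];cv2.imwrite("pics/ec.png",cv2.resize(i,None,fx=3,fy=3,interpolation=cv2.INTER_CUBIC))
r=regions_of("load_key","wrist")
print([(round(float(d['p']),2),np.round(d['at'],1),int(d['mask'].sum()),ray(d['at'],"wrist",.075,P).round(4)) for d in r[:3]])
```

```text
[0.48631 0.03633 0.14292] [ 3.139e+00 -2.000e-04 -1.746e-01] [-0.24 -0.81 -1.09] 15.05
[(0.92, array([369.4, 139.6]), 611, array([ 0.5405, -0.0172,  0.075 ]))]
```

View pics/ec.png

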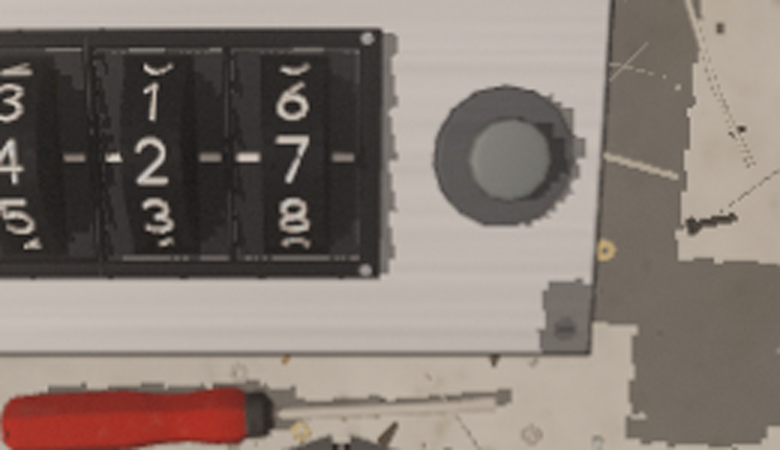

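Run:
```python
import cv2
i=cv2.imread("pics/e.png")[95:190,150:340];cv2.imwrite("pics/ed.png",cv2.resize(i,None,fx=4.2,fy=4.2,interpolation=cv2.INTER_CUBIC))
```

```text
(no output)
```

View pics/ed.png

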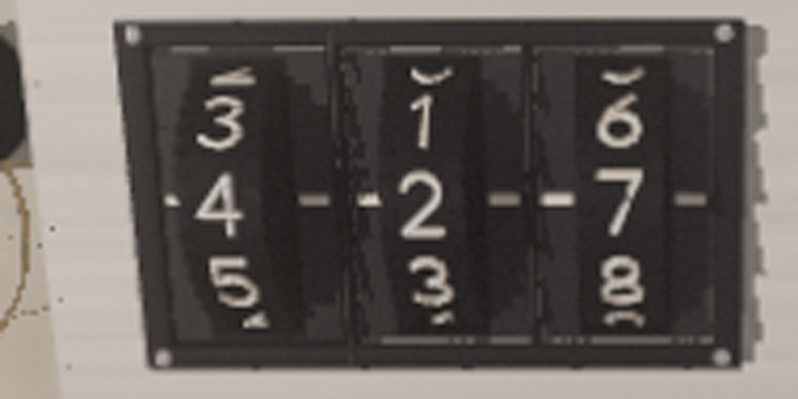

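>>> move_arm:
  increments:
    - {"delta_pos": [0.02,0.014,0.01],"turn": [0,0,0],"jaw": 1}
    - {"delta_pos": [0.045,0.03,0.025],"turn": [0,0,0],"jaw": 1}
    - {"delta_pos": [0.061,0.0428,0.045],"turn": [0,0,0],"jaw": 1}
    - {"delta_pos": [0.061,0.0428,0.058],"turn": [0,0,0],"jaw": 1}
    - {"delta_pos": [0.061,0.0428,0.06],"turn": [0,0,0],"jaw": 1}

```text
time: 15.65
tool_pos: [0.539, -0.0154, 0.0777]
ee_rot: [3.14, 0.008, -0.176]
wrist_force: [-0.4, -0.1, 0.1]
width: 0.0004
```

```bash
python3 o.py; python3 w.py f1
```

```text
[ 0.539   -0.01543  0.07772] [ 3.1399  0.0077 -0.1757] [-0.43 -0.08  0.06] [0.065 0.037 0.013] 15.65
```

View pics/f1.png

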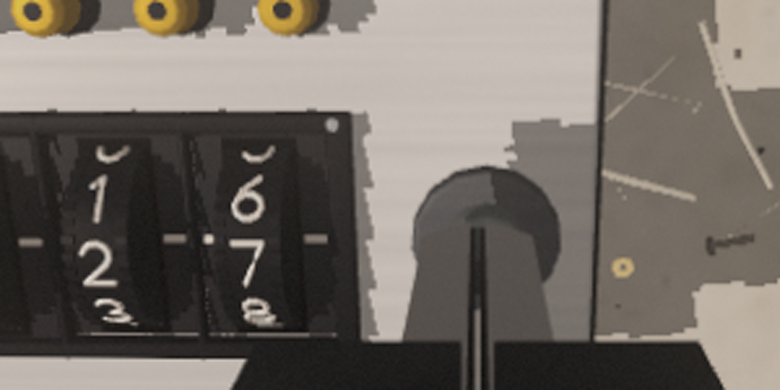

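>>> move_arm:
  increments:
    - {"delta_pos": [0.0015,0.002,-0.001],"turn": [0,0,0],"jaw": 1}
    - {"delta_pos": [0.0015,0.002,0.001],"turn": [0,0,0],"jaw": 1}
    - {"delta_pos": [0.0015,0.002,0.002],"turn": [0,0,0],"jaw": 1}
    - {"delta_pos": [0.0015,0.002,0.003],"turn": [0,0,0],"jaw": 1}

```text
time: 16.1
tool_pos: [0.5407, -0.0172, 0.0766]
ee_rot: [3.14, 0.004, -0.175]
wrist_force: [0.1, -0.0, -0.2]
width: 0.0008
```

>>> move_arm:
  increments:
    - {"delta_pos": [0,0,0.001],"turn": [0,0,0],"jaw": 1}
    - {"delta_pos": [0,0,0.002],"turn": [0,0,0],"jaw": 1}
    - {"delta_pos": [0,0,0.003],"turn": [0,0,0],"jaw": 1}

```text
time: 16.4
tool_pos: [0.5409, -0.0171, 0.0741]
ee_rot: [3.14, 0.004, -0.175]
wrist_force: [-0.3, 0.1, 2.2]
width: 0.0002
```

>>> move_arm:
  increments:
    - {"delta_pos": [0,0,0.001],"turn": [0,0,0],"jaw": 1}
    - {"delta_pos": [0,0,0.002],"turn": [0,0,0],"jaw": 1}

```text
time: 16.6
tool_pos: [0.5409, -0.0171, 0.0725]
ee_rot: [3.14, 0.003, -0.175]
wrist_force: [-0.7, -0.6, 3.7]
width: 0.0007
```

>>> move_arm:
  increments:
    - {"delta_pos": [0,0,0.001],"turn": [0,0,0],"jaw": 1}
    - {"delta_pos": [0,0,0.002],"turn": [0,0,0],"jaw": 1}

```text
time: 16.8
tool_pos: [0.5409, -0.0171, 0.0709]
ee_rot: [3.14, 0.003, -0.175]
wrist_force: [-1.8, 0.1, 4.3]
width: 0.0007
```

>>> move_arm:
  increments:
    - {"delta_pos": [0,0,0.001],"turn": [0,0,0],"jaw": 1}
    - {"delta_pos": [0,0,0.0018],"turn": [0,0,0],"jaw": 1}

```text
time: 17.0
tool_pos: [0.541, -0.0171, 0.0701]
ee_rot: [3.14, 0.003, -0.175]
wrist_force: [-3.6, 1.0, 10.9]
width: 0.0006
```

>>> move_arm:
  increments:
    - {"delta_pos": [0,0,0.0012],"turn": [0,0,0],"jaw": 1}
    - {"delta_pos": [0,0,0.0012],"turn": [0,0,0],"jaw": 1}

```text
time: 17.2
tool_pos: [0.5409, -0.0171, 0.0702]
ee_rot: [3.14, 0.003, -0.175]
wrist_force: [-2.5, 0.7, 8.8]
width: 0.0003
```

>>> move_arm:
  increments:
    - {"delta_pos": [0,0,-0.003],"turn": [0,0,0],"jaw": 1}
    - {"delta_pos": [0,0,-0.01],"turn": [0,0,0],"jaw": 1}
    - {"delta_pos": [-0.01,0,-0.04],"turn": [0,0,0],"jaw": 1}
    - {"delta_pos": [-0.04,0,-0.07],"turn": [0,0,0],"jaw": 1}
    - {"delta_pos": [-0.06,-0.03,-0.09],"turn": [0,0,0],"jaw": 1}

```text
time: 17.7
tool_pos: [0.487, 0.0211, 0.1619]
ee_rot: [3.139, 0.001, -0.179]
wrist_force: [0.7, 0.2, 0.9]
width: 0.0006
```

Run:
```python
from h import *
o=get_obs();print(o['tool_pos'].round(5),o['wrist_force'].round(2),o['time'])
im=snapshot("wrist");cv2.imwrite("pics/g.png",im[:,:,::-1])
im=snapshot("scene");cv2.imwrite("pics/gs.png",cv2.resize(im[120:290,250:480],None,fx=3.4,fy=3.4)[:,:,::-1])
i=cv2.imread("pics/g.png")[60:220,180:440];cv2.imwrite("pics/gc.png",cv2.resize(i,None,fx=3,fy=3,interpolation=cv2.INTER_CUBIC))
```

```text
[0.48698 0.02113 0.16192] [0.72 0.17 0.92] 17.7
```

View pics/gc.png

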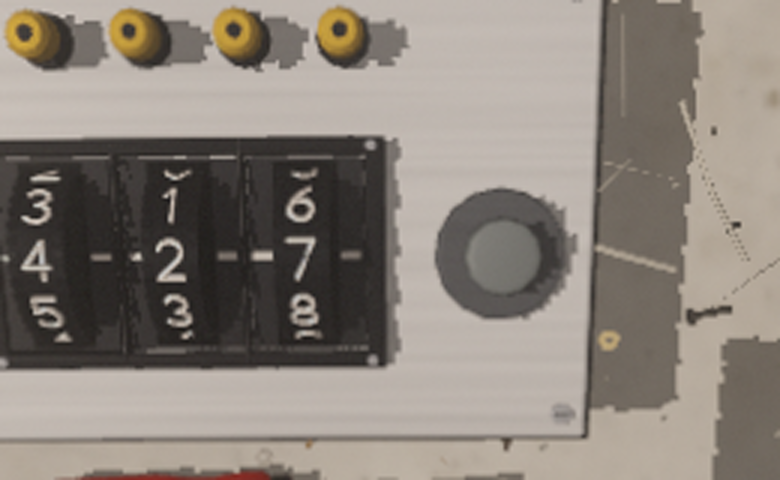

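View pics/gs.png

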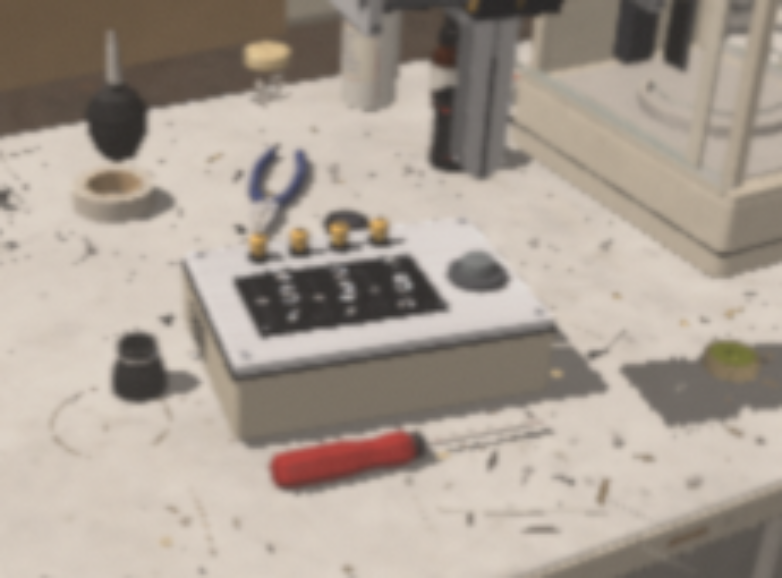

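The wheels read 4-2-7 level with the marks, the key is up, the bystanders are in place and the arm is clear, so I am handing in.

```bash
python3 -c "
from bench import *
print(close_job())"
```

```text
the job is handed in; nothing more can be done
None
```

The load simulator is set to 4-2-7, and I pressed the key once, after all three wheels were right. I handed the job in at about 18 s on the robot's clock; no verdict was reported.

- **Wheels:** they started at 3-5-6. I rolled the right one click forward, the middle three clicks back and the left one click forward. The force on the wheels read about 4 to 8 N, never above 8 N.
- **Key:** it travelled about 5 mm to its stop and read 9 to 11 N there. I then released it.
- **Last checks:** the wrist picture shows 4, 2 and 7 level with the white marks and the key up again. The loupe and the screwdriver look unmoved; the eyepiece is mostly hidden behind the box but also appears to be where it was. The arm is clear of everything.
- **Measurement error:** the box corners fitted only to about 2–4 mm. I therefore corrected the finger position over the right wheel and the key from close-up pictures. No check failed.

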